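Hold the label dispenser in its counter dock while it is clamped

TASK

Take the label dispenser that stands between the two trays, put it down on the counter in front of the mouth of the aluminium dock and slide it in, low front end (toe) first, between the guide rails and under the bridge, until it pushes the black spring-loaded stop back so far that the red pointer stands over the green field (a push of about 8 N; never drive the stop to the end of its travel). Keep it pressed there, flat on the counter and steady, for at least two seconds so that a colleague can tighten the thumb screws, and finish while still holding and pushing it; do not disturb the timer or the marker pen beside the work.

Things in the scene. Friction and masses are not known exactly. Their poses are not given: they have to be found in the camera images.
- dispenser_grip (a point): Dark grey label dispenser between the trays (a twin far off is scenery), loose, 154 x 58 x 101 mm, 0.5 to 0.8 kg. Point: middle of its roll housing, 46 mm above the counter when standing, 22 mm behind mid-length. x from low front end (toe, to 42 mm high) to rear, y across, z up. Take it from above across the housing's flat side walls: 58 mm apart, x = -48 to +55 mm from here, 72 mm high; rear tab to 101.
- dispenser_front (a point): Middle of the dispenser's front face at its toe, which meets the stop: 93 mm before dispenser_grip (along -x), 8 mm above the counter when it stands. Same axes as dispenser_grip.
- dispenser: The whole dispenser. Origin at its underside, 20 mm before and 46 mm below dispenser_grip; same axes.
- dock: Fixed aluminium dock on the counter. Origin on the counter, mid-lane, below the face of the stop at rest; x points the way in (mouth to stop), y to the left of that, z up. Two guide rails 18 mm high, 64 mm apart inside, x = -50 to +57 mm. No floor: the dispenser slides on the counter. Cross bar at the far end, with two tubes out to x = 87 mm.
- dock_mouth (a point): Middle of the dock's mouth, 77 mm before the dock's origin (its -x), 10 mm up, same axes: two flares, 18 mm high, stand 87 mm apart here and narrow to the rails' 64 mm within 27 mm.
- dock_bridge (a point): Middle of the underside of the dock's bridge, 5 mm before the dock's origin (its -x) and 50 mm above the counter; same axes. The bridge is 14 mm wide along x, its top 58 mm high, two black thumb screws on it up to 72 mm; its posts stand at the lane's sides, out to 48 mm from the middle.
- stop_face (a point): Middle of the face of the black stop bar (60 mm wide, 3 to 16 mm above the counter), 10 mm up; moves with the stop along the dock's x. The stop's red pointer is over the green field on the left rail (+y) when the stop is 10 to 24 mm back.
- stop (a joint): How far the stop has been pushed back along the dock's x, in m: 0 at rest, 0.030 at the end of its travel. Spring of 500 N/m without preload: 0.010 is 5 N, 0.017 is 8.5 N, 0.024 is 12 N. It springs back when let go.
- timer: Bystander: round white kitchen timer with a black dial, 66 mm across, 39 mm high, loose. Origin in the middle of its underside.
- pen: Bystander: white marker pen with a black cap, 135 mm long, 16 mm thick, loose. Origin in its middle, at the counter.

How it is judged (in metres and radians):
On the way:
1. the dispenser stands on the counter in the dock, under the bridge, held against the stop with the stop pushed back 10 to 24 mm (pointer over the green field), for 2 s without a break (value of joint stop between 0.01 and 0.024 m and contact force between dispenser and stop between 4.5 and 13 N and contact force between the fingers and dispenser above 1 N and y of dispenser_front in the frame of dock between -0.008 and 0.008 m and x of dispenser_front in the frame of dock between 0.006 and 0.028 m and z of dispenser_front in the frame of dock between 0 and 0.014 m and angle between the x axis of dispenser_front and the x axis of dock, either way round below 0.12 rad and angle between dispenser_front's own z axis and vertical below 0.08 rad and x of dispenser_grip in the frame of dock below 0 m), for 2 s.
At the end, for the whole second after the job is handed in: Dispenser flat on the counter in the dock, toe under the bridge, in line (8 mm, 0.12 rad), upright (0.08 rad), at rest, front face 6 to 28 mm past the stop's resting face; the fingers still hold or push it (over 1 N) so that it presses the stop with 4.5 to 13 N and the stop is 10 to 24 mm back (all of step 1 and linear speed of dispenser below 0.01 m/s); the arm keeps its last pose, push and grip.
It fails at once if the stop is driven to the end of its travel (over 28.5 mm) (value of joint stop above 0.0285 m).
It fails at once if the timer is moved by more than 15 mm (distance of timer from where it was at the start of the episode above 0.015 m).
It fails at once if the pen is moved by more than 15 mm (distance of pen from where it was at the start of the episode above 0.015 m).
It also fails if it takes over 51 s, if anything falls off the work surface, if the arm or the gripper's body presses on something with over 40 N, if the wrist force passes 120 N, or if a joint passes its speed limit or range.

ROBOT

A 6-joint arm with a two-finger parallel gripper is mounted at the origin on a cart in front of the work surface, level with it; the furniture and walls round the work are solid. World frame = base frame: x ahead of the robot, y to its left, z up, the work surface at z = 0. Lengths are in m, angles in degrees, forces in N, time in s.
With the tool pointing down it reaches from about 0.4 to 0.825 m from the base axis. Payload 7 kg.
Tool frame: the origin (TCP) lies at the very end of the fingers, on their centre line; the grasp point (between the pads) lies 19 mm behind it (ctrl.grip_point_offset is the distance from the TCP to the grasp point, in m); x points along the fingers, z is the direction in which the jaws open and shut, and the axes are right-handed (so a half turn about x gives the same grasp; the last joint's range is limited). The gripper opens to 88 mm and grips with 3 to 60 N. Pads are 19 mm wide; open, the fingers measure 130 mm over their backs; the gripper's body (78 mm by 193 mm) begins 47 mm behind the grasp point.
Start: joints at [-54.196, 20.546, 0.682, 0, -70.136, -16.507], TCP at [0.223, -0.637, 0.206] pointing down, gripper open.
Joint ranges: [-176.03, 176.03], [-82.01, 121.73], [-58.28, 71.71], [-173.87, 95.51], [-174.79, -0.11], [-173.66, 173.66]. Speed limits (degrees/s): [136.94, 136.94, 172.46, 180, 180, 180].

INTERFACE

Orientations are given as [roll, pitch, yaw] about the fixed x, y, z axes, in that order (R = Rz(yaw) Ry(pitch) Rx(roll)).
In Python, from plant import get_obs, snapshot, calibration, close_job, ctrl gives the robot as it stands.
- The arm moves only by the tool move_arm, never from a script. Its argument "commands" is a list that holds one entry, the list of rows, each a list of 4 numbers: the shift along the tool's x, y, z in cm, then the turn about the tool's x in rad. In form: [[[dx, dy, dz, spin], ...]]. A call has 1 to 8 rows; each row shifts and turns the commanded pose from where the row before left it, along the tool's axes as they then stand; what a row does not reach is not made up. A row lasts 1/10 s, in which the tool goes at most 50 mm and 8.59 degrees, less where a joint would pass 70% of its speed; a pose out of reach is approached as far as the arm can. A call with a gripper value outside its range is refused whole. "jaw" is the finger opening in cm, from 0 to 8.76, set as the call begins (left out, the last holds). The fingers move at their own pace and stop on an object; the grip force is fixed at half the most. Time passes only in rows, so rows that do not move let the fingers close. It gives the time, the measured TCP pose, the force and the opening at its end, in the units of the state.
- get_obs(): the state, without advancing time (a new reading comes with each control period).
- snapshot(name): name is "scene" or "side" or "wrist"; returns (picture, depth): 384x512x3 uint8, red, green, blue; 384x512 float32, m along the optical axis (not along the pixel's ray), 0 where there is no reading.
- calibration(name): a dict with "mtx" (3x3 intrinsics, pixels), "T" (4x4, takes a point from camera to world coordinates); the wrist camera has in their place "tool_from_camera" (4x4, takes a point from camera to tool coordinates, whose origin is the TCP and whose axes are the tool frame's). Camera axes: x right, y up, looking along -z (the intrinsics and any distortion apply to the point x, -y, -z); pixel columns grow to the right and rows downward; lengths in m; the calibration is good to about 2 mm. A picture is of the moment at which its call begins: read the wrist's pose just before it. calibration takes no time and is no camera call.
- close_job(): hands the job in, once; it reports no verdict.
The state is a dict: "clock": time; "joint_pos": joint angles; "qvel": joint speeds; "tau": joint torques, N m; "tool_pos": TCP position; "orientation": TCP orientation; "force": force on the tool from outside, world axes, zero at the start; "moment": the same for the moment, N m; "opening": finger opening in m.
Only numpy, scipy, OpenCV 4.12 (cv2) and the standard library are available. Lean on these libraries where they do the work, as an engineer would, in place of code of your own. Each camera call takes 0.05 s, during which the arm holds its last target. There are 200 camera calls.

## Working session

There is one attempt and no reset: what is moved stays moved. The work goes in short steps, Python scripts to look and compute and a tool call to move; the robot and the scene stay as the last step left them, time stands still between calls to the robot, and variables do not carry over. Pictures are saved under pics/ and viewed, about 8 in all and at most 12, crops included, and the job is handed in when it is done.

Besides the shell and the picture viewer there is one more tool, called after ">>>" as name([rows], argument=value, ...), one row to a line, values as JSON. move_arm: Moves the arm, as the interface text tells. Its arguments: {"type":"object","properties":{"commands":{"type":"array"},"jaw":{"type":"number"}},"required":["commands"]}

```bash
mkdir -p pics; ls; python3 - <<'E'
from plant import *
import cv2,numpy as np
o=get_obs();print(o['clock'],o['tool_pos'],o['orientation'],o['opening'],o['force'])
for n in("scene","side"):
    p,d=snapshot(n);cv2.imwrite(f'pics/{n}0.png',p[:,:,::-1]);np.savez(f'{n}0.npz',p=p,d=d);c=calibration(n);print(n,c);
print(calibration("wrist"))
a=cv2.imread('pics/scene0.png');b=cv2.imread('pics/side0.png')
E
```

```text
pics
0.0 [ 0.22290692 -0.63659498  0.2051321 ] [  3.75492621  89.90687098 113.04652063] 0.08752195044057812 [-0.55262153 -0.40086445 -0.04933591]
scene {'mtx': array([[483.35214284,   0.        , 253.68768916],
       [  0.        , 483.35214284, 189.92424182],
       [  0.        ,   0.        ,   1.        ]]), 'T': array([[ 0.60098787,  0.35315753, -0.71700302, -0.31862675],
       [-0.79924715,  0.26084331, -0.54144691, -0.58752385],
       [-0.00419061,  0.89846565,  0.43902382,  0.62083868],
       [ 0.        ,  0.        ,  0.        ,  1.        ]])}
side {'mtx': array([[462.14856929,   0.        , 251.81534514],
       [  0.        , 462.14856929, 185.93187347],
       [  0.        ,   0.        ,   1.        ]]), 'T': array([[ 0.99990599, -0.00989961, -0.0094877 ,  0.56634239],
       [-0.00125268,  0.62308338, -0.78215442, -0.8806407 ],
       [ 0.01365466,  0.78209277,  0.6230124 ,  0.83864213],
       [ 0.        ,  0.        ,  0.        ,  1.        ]])}
{'mtx': array([[278.22074288,   0.        , 259.49449675],
       [  0.        , 278.22074288, 191.55149738],
       [  0.        ,   0.        ,   1.        ]]), 'tool_from_camera': array([[-6.80677634e-04,  2.68078107e-01, -9.63396941e-01,
        -1.77986800e-01],
       [-8.16805846e-04,  9.63396693e-01,  2.68078615e-01,
         7.20418437e-02],
       [ 9.99999435e-01,  9.69383371e-04, -4.36794817e-04,
        -1.18189475e-03],
       [ 0.00000000e+00,  0.00000000e+00,  0.00000000e+00,
         1.00000000e+00]])}
```

View pics/scene0.png

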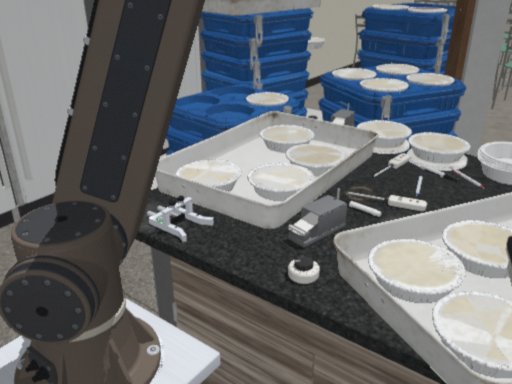

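View pics/side0.png

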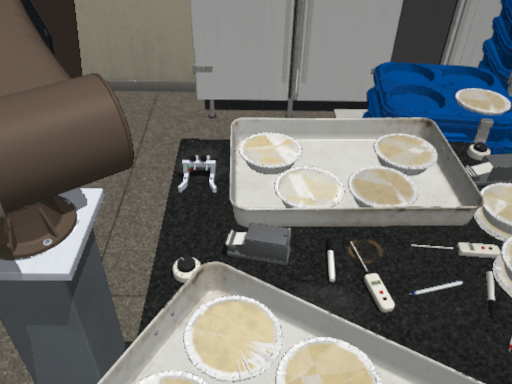

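The scene shows the dock at about (180,215), the dispenser at (320,220), the timer at (303,270) and the pen at (365,208). In the side view the dock is at (198,172), the dispenser at (260,243), the timer at (185,268) and the pen at (331,262). I'll zoom in and measure.

```bash
cat > h.py <<'E'
import numpy as np,cv2
from plant import calibration
def cloud(n,d,T=None):
    c=calibration(n);K=c['mtx'];T=c['T'] if T is None else T
    v,u=np.mgrid[:d.shape[0],:d.shape[1]]
    P=np.stack([(u-K[0,2])/K[0,0]*d,-(v-K[1,2])/K[1,1]*d,-d],-1)
    return P@T[:3,:3].T+T[:3,3]
def plane(n,u,v,z,T=None):
    c=calibration(n);K=c['mtx'];T=c['T'] if T is None else T
    r=T[:3,:3]@np.array([(u-K[0,2])/K[0,0],-(v-K[1,2])/K[1,1],-1.])
    return T[:3,3]+r*(z-T[2,3])/r[2]
E
python3 - <<'E'
from h import *
s=np.load('scene0.npz');t=np.load('side0.npz')
z=lambda p,x0,y0,w,h,k:cv2.resize(p[y0:y0+h,x0:x0+w,::-1],None,fx=k,fy=k,interpolation=cv2.INTER_CUBIC)
a=z(s['p'],135,180,100,75,4);b=z(t['p'],160,140,100,75,4)
c=z(s['p'],275,180,100,75,4);d=z(t['p'],165,210,100,75,4)
cv2.imwrite('pics/z.png',np.vstack([np.hstack([a,b]),np.hstack([c,d])]))
for n,q,bx in(('scene',s,[(135,190,85,60),(285,190,65,60)]),('side',t,[(170,145,55,55),(220,220,75,48)])):
    P=cloud(n,q['d'])
    print(n,'counter z',np.median(P[300:310,200:210,2]) if n=='scene' else np.median(P[225:260,190:215,2]))
    for x,y,w,h in bx:
        R=P[y:y+h,x:x+w].reshape(-1,3);m=(R[:,2]>.01)&(R[:,2]<.12);print((x,y),np.percentile(R[m],[1,50,99],axis=0).round(3).tolist())
E
```

```text
scene counter z -0.2201554334461569
(135, 190) [[0.37, 0.143, 0.01], [0.454, 0.211, 0.022], [0.527, 0.344, 0.074]]
(285, 190) [[0.464, -0.212, 0.011], [0.588, -0.097, 0.047], [0.768, 0.048, 0.083]]
side counter z 0.0007625615174685629
(170, 145) [[0.372, 0.139, 0.011], [0.419, 0.209, 0.021], [0.472, 0.301, 0.075]]
(220, 220) [[0.515, -0.203, 0.011], [0.602, -0.108, 0.046], [0.677, 0.001, 0.081]]
```

View pics/z.png

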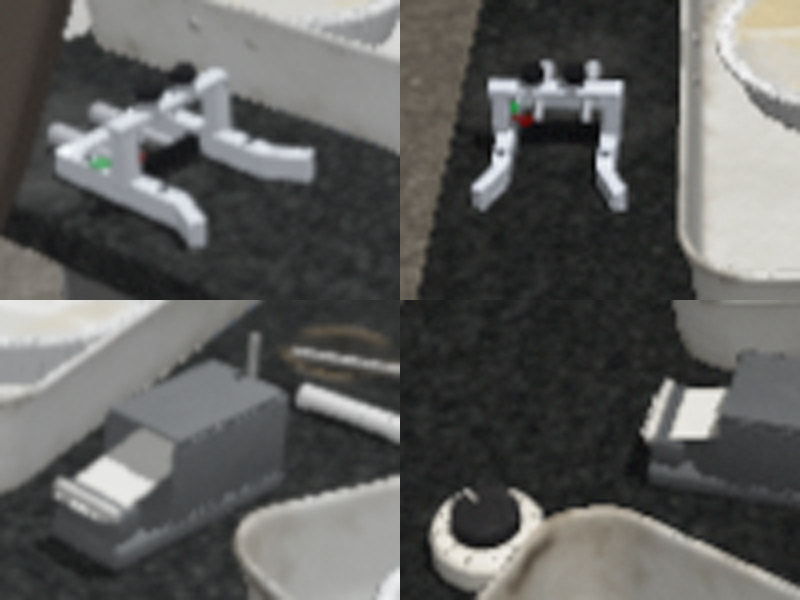

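The zoom shows the dock's mouth facing -y (way in ≈ +y), with green field and red pointer on its left rail. The dispenser's toe points to about -x, and the timer is just right of the near tray's corner. Next I'll fit the poses.

```bash
python3 - <<'E'
from h import *
from scipy.spatial.transform import Rotation as Ro
from plant import get_obs
o=get_obs();R=Ro.from_euler('xyz',o['orientation'],degrees=True).as_matrix();print('tool axes cols',R.round(3).tolist())
S=np.load('scene0.npz');T=np.load('side0.npz')
for n,q in(('scene',S),('side',T)):
    P=cloud(n,q['d']);col=q['p'].astype(int);sat=np.ptp(col,axis=-1);g=col.mean(-1);x,y,z=P[...,0],P[...,1],P[...,2]
    m=(x>.45)&(x<.75)&(y>-.25)&(y<.05)&(z>.068)&(z<.077)&(g<130)
    r=cv2.minAreaRect(P[m][:,:2].astype(np.float32)*1000);print(n,'housing top',m.sum(),r,cv2.boxPoints(r).round(0).tolist(),np.median(z[m]))
    m=(x>.45)&(x<.75)&(y>-.25)&(y<.05)&(z>.085)&(z<.105);print(' tab',m.sum(),P[m].mean(0) if m.any() else '')
    for a,b in((.014,.0195),(.053,.0595)):
        m=(x>.33)&(x<.5)&(y>.09)&(y<.36)&(z>a)&(z<b)&(g>110)
        r=cv2.minAreaRect(P[m][:,:2].astype(np.float32)*1000);print(' dock',a,m.sum(),r,cv2.boxPoints(r).round(0).tolist())
    m=(x>.3)&(x<.5)&(y>.09)&(y<.36)&(sat>60)
    for nm,k in(('green',col[...,1]>col[...,0]+30),('red',col[...,0]>col[...,1]+60)): 
        if (m&k).any(): print(nm,(m&k).sum(),np.median(P[m&k],axis=0).round(4))
    for nm,b in(('timer',(.42,.55,-.26,-.12)),('pen',(.68,.8,-.25,-.0))):
        m=(x>b[0])&(x<b[1])&(y>b[2])&(y<b[3])&(z>.008)&(z<.045)&(g>150)
        if m.sum()>5:
            r=cv2.minAreaRect(P[m][:,:2].astype(np.float32)*1000);print(nm,m.sum(),r)
    # topdown obstacle map
    H=np.full((32,36),-1.)
    for X,Y,Z in P.reshape(-1,3):
        i=int((X-.36)//.0125);j=int((Y+.25)//.0125)
        if 0<=i<32 and 0<=j<36 and -.01<Z<.2:H[i,j]=max(H[i,j],Z)
    np.save(f'H_{n}.npy',H)
H=np.maximum(np.load('H_scene.npy'),np.load('H_side.npy'))
print('rows x .36+, cols y -.25+ ; cm')
for i,r in enumerate(H):print('%.2f '%(.36+.0125*i),' '.join('%2d'%round(v*100) if v>=-.5 else ' .' for v in r))
E
```

```text
tool axes cols [[-0.001, -0.944, -0.33], [0.001, -0.33, 0.944], [-1.0, 0.0, 0.002]]
scene housing top 359 ((565.6099243164062, -146.56063842773438), (246.5121612548828, 157.29969787597656), 69.01616668701172) [[448.0, -233.0], [595.0, -290.0], [683.0, -60.0], [536.0, -3.0]] 0.07459962690333688
 tab 16 [ 0.65996578 -0.10815819  0.09457089]
 dock 0.014 235 ((419.9019470214844, 221.765380859375), (163.8921661376953, 105.01596069335938), 89.54778289794922) [[367.0, 140.0], [472.0, 139.0], [473.0, 303.0], [368.0, 304.0]]
 dock 0.053 80 ((419.51177978515625, 211.7230224609375), (17.3111629486084, 94.99876403808594), 89.54698181152344) [[372.0, 203.0], [467.0, 203.0], [467.0, 220.0], [372.0, 221.0]]
green 6 [0.3805 0.2346 0.0223]
timer 281 ((472.3907470703125, -197.31484985351562), (51.47254943847656, 164.8699951171875), 51.309661865234375)
pen 137 ((761.0872802734375, -139.71646118164062), (87.03897857666016, 17.1228084564209), 86.93464660644531)
side housing top 886 ((579.9137573242188, -123.27818298339844), (291.19244384765625, 186.48927307128906), 74.17382049560547) [[450.0, -238.0], [6
[... 3734 characters left out ...]
6  6  6  5  5  5
0.69   .  0  0  0  0  0  0  1  0  0  1  0  0  0  0  0  0  0  8  8  3  5  5  5  5  5  5  5  5  5  6  6  6  6  5  5
0.70   0  0  0  0  0  0  0  0  1  0  0  1  0  0  0  1  0  0  0  8  4  5  5  5  5  5  5  5  5  6  5  5  6  6  5  5
0.71   0  0  0  0  0  1  0  1  0  0  0  0  0  0  0  1  0  0  8  8  3  5  5  5  5  5  5  5  5  5  5  5  6  6  6  6
0.72   0  0  0  0  0  0  1  1  0  0  0  0  0  0  0  1  0  0  8  8  6  5  5  5  5  5  5  5  5  5  5  5  5  5  6  5
0.73   0  1  0  0  1  0  1  0  0  1  1  1  0  0  0  1  0  0  0  8  3  5  5  5  5  5  5  5  5  5  5  5  5  5  5  5
0.75   0  0  0  0  1  2  2  2  2  2  2  2  2  0  0  0  0  0  8  8  5  5  5  5  5  5  5  5  5  5  5  5  5  5  5  5
```

```bash
python3 - <<'E'
from h import *
A=[]
for n in('scene','side'):
    q=np.load(n+'0.npz');P=cloud(n,q['d']);g=q['p'].astype(int).mean(-1);x,y,z=P[...,0],P[...,1],P[...,2]
    m=((x>.53)&(x<.69)&(y>-.16)&(y<-.045)&(z>.066)&(z<.081)&(g<125)).astype(np.uint8)
    k,l,s,c=cv2.connectedComponentsWithStats(m);b=1+s[1:,4].argmax();m=l==b
    Q=P[m];A.append(Q);r=cv2.minAreaRect(Q[:,:2].astype(np.float32)*1000);print(n,m.sum(),r,cv2.boxPoints(r).round(1).tolist(),np.percentile(z[m],[5,50,95]))
    m=(x>.45)&(x<.75)&(y>-.16)&(y<-.05)&(z>.083)&(z<.105);print(' tab',P[m].min(0),P[m].max(0))
    # toe edge: front box
    m=(x>.48)&(x<.56)&(y>-.16)&(y<-.03)&(z>.03)&(z<.06);print(' toe xmin',np.sort(x[m])[:5],P[m].mean(0))
    # tray walls and edges near
    for xx in (.56,.58,.6,.62,.64):
        m=(abs(x-xx)<.008)&(z>.02)&(z<.09);u=y[m&(y>-.055)&(y<.0)];w=y[m&(y<-.155)&(y>-.3)]
        print(xx,'far tray min y',u.min().round(4) if u.size else '','near tray max y',w.max().round(4) if w.size else '')
    m=(x>.37)&(x<.47)&(y>-.22)&(y<-.11)&(z>.025)&(z<.05);print('timer',P[m].min(0),P[m].max(0))
E
```

```text
scene 194 ((612.4489135742188, -97.76886749267578), (61.25136947631836, 102.25151824951172), 78.07550811767578) [[556.0999755859375, -117.19999694824219], [656.0999755859375, -138.3000030517578], [668.7999877929688, -78.4000015258789], [568.7999877929688, -57.20000076293945]] [0.06663525 0.07340884 0.0765753 ]
 tab [ 0.65690118 -0.111024    0.08615754] [ 0.66679481 -0.10504709  0.10248206]
 toe xmin [0.51100936 0.51298762 0.51322929 0.51382398 0.51412887] [ 0.53572412 -0.08534702  0.04112113]
0.56 far tray min y -0.016 near tray max y -0.2207
0.58 far tray min y -0.0172 near tray max y -0.231
0.6 far tray min y -0.0155 near tray max y -0.2458
0.62 far tray min y -0.0158 near tray max y -0.2534
0.64 far tray min y -0.015 near tray max y -0.2665
timer [ 0.3918003  -0.21921054  0.02501098] [ 0.46978235 -0.12772066  0.04922514]
side 789 ((614.8779907226562, -98.35972595214844), (62.446998596191406, 102.22077941894531), 78.45135498046875) [[558.5999755859375, -118.69999694824219], [658.7000122070312, -139.1999969482422], [671.2000122070312, -78.0], [571.0999755859375, -57.5]] [0.06850379 0.07354082 0.07601444]
 tab [ 0.65920243 -0.1127259   0.08503112] [ 0.66403797 -0.10694749  0.10069014]
 toe xmin [0.5135871  0.51359391 0.51562001 0.51566481 0.51618147] [ 0.53728308 -0.08451262  0.04069039]
0.56 far tray min y -0.0178 near tray max y -0.2176
0.58 far tray min y -0.0172 near tray max y -0.2291
0.6 far tray min y -0.0178 near tray max y -0.2421
0.62 far tray min y -0.016 near tray max y -0.2547
0.64 far tray min y -0.0148 near tray max y -0.2672
timer [ 0.39402214 -0.21962476  0.02503391] [ 0.469129   -0.13182534  0.04923642]
```

>>> move_arm([
  [[0, 0, 0, 0.135], [0, 0, 0, 0.135], [0, 0, 0, 0.135], [0, 0, 0, 0.136], [0, -1.9, 4.3, 0], [0, -1.9, 4.3, 0], [0, -1.9, 4.3, 0], [0, -1.9, 4.3, 0]],
], jaw=8.7)

```text
clock: 0.9
tool_pos: [0.3328, -0.4824, 0.2056]
orientation: [54.5, 90.0, 132.8]
force: [1.1, -0.6, -0.1]
opening: 0.0871
```

>>> move_arm([
  [[0, -1.9, 4.3, 0], [0, -1.9, 4.3, 0], [0, -1.9, 4.3, 0], [0, -1.9, 4.3, 0], [0, -1.9, 4.3, 0], [0, -1.9, 4.3, 0], [0, -1.9, 4.3, 0], [0, -1.9, 4.3, 0]],
])

```text
clock: 1.7
tool_pos: [0.5516, -0.1762, 0.206]
orientation: [77.4, 90.0, 155.7]
force: [1.0, -0.6, 0.3]
opening: 0.0871
```

```bash
cat >> h.py <<'E'
from scipy.spatial.transform import Rotation as Ro
from plant import get_obs
def go(p,yaw):
    o=get_obs();R=Ro.from_euler('xyz',o['orientation'],degrees=True).as_matrix()
    y=np.degrees(np.arctan2(R[1,2],R[0,2]));d=(y-yaw+180)%360-180
    a=np.radians(yaw);N=np.array([[0,-np.sin(a),np.cos(a)],[0,np.cos(a),np.sin(a)],[-1,0,0]]);N[:,1]=np.cross(N[:,2],N[:,0])
    e=(np.array(p)-o['tool_pos'])*100
    print('t',o['clock'],'tcp',o['tool_pos'].round(4),'zyaw',y.round(2),'spin',np.radians(d).round(4),'cm before spin',(R.T@e).round(2),'after spin',(N.T@e).round(2),'F',o['force'].round(1),'q6',o['joint_pos'][5].round(1),'tilt',R[2,1:].round(4),'open',round(o['opening'],4))
def Tw():
    o=get_obs();T=np.eye(4);T[:3,:3]=Ro.from_euler('xyz',o['orientation'],degrees=True).as_matrix();T[:3,3]=o['tool_pos'];return T@calibration('wrist')['tool_from_camera']
E
python3 -c "
from h import *;go([.6103,-.0973,.206],78.3)"
```

```text
t 1.7 tcp [ 0.5516 -0.1762  0.206 ] zyaw 78.31 spin 0.0001 cm before spin [-0.   -4.15  8.91] after spin [-0.   -4.15  8.91] F [ 1.  -0.6  0.3] q6 -103.3 tilt [0.0002 0.    ] open 0.0871
```

```bash
python3 -c "
from h import *;print(get_obs()['joint_pos'].round(1))"
```

```text
[   1.6   11.6  -11.8   -0.   -66.7 -103.3]
```

>>> move_arm([
  [[0, -2.1, 4.5, 0], [0, -2.1, 4.4, 0], [0, 0, 0, 0]],
])

```text
clock: 2.0
tool_pos: [0.6127, -0.0952, 0.2049]
orientation: [86.8, 90.0, 165.3]
force: [-1.0, -0.6, 0.1]
opening: 0.0871
```

```bash
python3 - <<'E'
from h import *
from plant import snapshot
print(get_obs()['joint_pos'].round(1))
T=Tw();p,d=snapshot('wrist');cv2.imwrite('pics/w1.png',p[:,:,::-1]);np.savez('w1.npz',p=p,d=d,T=T)
P=cloud('wrist',d,T);g=p.astype(int).mean(-1);x,y,z=P[...,0],P[...,1],P[...,2]
m=((x>.53)&(x<.69)&(y>-.16)&(y<-.045)&(z>.064)&(z<.081)&(g<125)).astype(np.uint8)
k,l,s,c=cv2.connectedComponentsWithStats(m);m=l==1+s[1:,4].argmax()
r=cv2.minAreaRect(P[m][:,:2].astype(np.float32)*1000);print(m.sum(),r,cv2.boxPoints(r).round(1).tolist(),np.median(z[m]))
go([.6103,-.0973,.206],78.3)
E
```

```text
[   9.2   15.5   -6.7   -0.   -67.8 -110.6]
849 ((600.8318481445312, -94.00469207763672), (57.66106033325195, 71.24238586425781), 77.27056884765625) [[559.7000122070312, -114.30000305175781], [629.2000122070312, -130.0], [641.9000244140625, -73.69999694824219], [572.4000244140625, -58.0]] 0.0717512191270736
t 2.05 tcp [ 0.6111 -0.0969  0.2048] zyaw 78.49 spin 0.0034 cm before spin [-0.12  0.07 -0.06] after spin [-0.12  0.07 -0.06] F [ 0.2 -0.5 -1.4] q6 -110.5 tilt [ 0.0016 -0.0004] open 0.0869
```

View pics/w1.png

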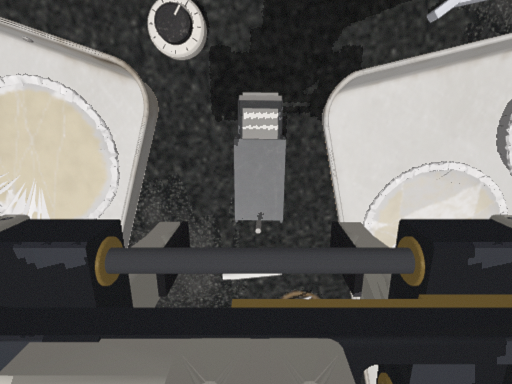

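The wrist view shows the dispenser centred between the fingers: housing at (235–285, 140–222), toe pointing up at (260,95). Joint 6 leads to the wrong half for the later turn, so I'll take the half-turned grasp.

>>> move_arm([
  [[0, 0, 0, -0.149], [0, 0, 0, -0.149], [0, 0, 0, -0.149], [0, 0, 0, -0.149], [0, 0, 0, -0.149], [0, 0, 0, -0.149], [0, 0, 0, -0.149], [0, 0, 0, -0.149]],
])

```text
clock: 2.85
tool_pos: [0.6093, -0.1002, 0.2059]
orientation: [31.4, 90.0, 178.3]
force: [-1.2, 0.2, 0.9]
opening: 0.0872
```

>>> move_arm([
  [[0, 0, 0, -0.149], [0, 0, 0, -0.149], [0, 0, 0, -0.149], [0, 0, 0, -0.149], [0, 0, 0, -0.149], [0, 0, 0, -0.149], [0, 0, 0, -0.149], [0, 0, 0, -0.149]],
])

```text
clock: 3.65
tool_pos: [0.6093, -0.1002, 0.2059]
orientation: [-37.2, 90.0, 178.0]
force: [-0.5, -0.9, -0.2]
opening: 0.0872
```

>>> move_arm([
  [[0, 0, 0, -0.149], [0, 0, 0, -0.149], [0, 0, 0, -0.149], [0, 0, 0, -0.149], [0, 0, 0, -0.149], [0, 0, 0, 0]],
])

```text
clock: 4.25
tool_pos: [0.6094, -0.1002, 0.2059]
orientation: [-78.3, 90.0, 179.3]
force: [0.5, 0.2, 0.2]
opening: 0.0868
```

```bash
python3 -c "
from h import *;go([.6103,-.0972,.033],-102)"
```

```text
t 4.25 tcp [ 0.6094 -0.1002  0.2059] zyaw -102.35 spin -0.006 cm before spin [17.29  0.03 -0.31] after spin [17.29  0.03 -0.31] F [0.5 0.2 0.2] q6 68.9 tilt [-0.0005  0.0001] open 0.0868
```

>>> move_arm([
  [[4, 0, -0.3, 0], [4, 0, 0, 0], [3, 0, 0, 0], [2, 0, 0, 0], [2, 0, 0, 0], [1.3, 0, 0, 0], [1, 0, 0, 0], [0, 0, 0, 0]],
])

```text
clock: 5.05
tool_pos: [0.6099, -0.0967, 0.0319]
orientation: [-72.5, 89.9, -175.0]
force: [-0.5, -0.4, 0.2]
opening: 0.0865
```

>>> move_arm([
  [[0, 0, 0, 0], [0, 0, 0, 0], [0, 0, 0, 0], [0, 0, 0, 0], [0, 0, 0, 0], [0, 0, 0, 0]],
], jaw=3)

```text
clock: 5.65
tool_pos: [0.6114, -0.0962, 0.0337]
orientation: [112.3, 89.9, 9.9]
force: [-0.5, 1.5, 4.6]
opening: 0.0576
```

```bash
python3 -c "
from h import *;go([.6103,-.0972,.033],-102)"
```

```text
t 5.65 tcp [ 0.6114 -0.0962  0.0337] zyaw -102.41 spin -0.0072 cm before spin [ 0.07 -0.08  0.12] after spin [ 0.07 -0.08  0.12] F [-0.5  1.5  4.6] q6 68.5 tilt [ 0.0012 -0.0005] open 0.0576
```

>>> move_arm([
  [[-1, 0, 0, 0], [-2, 0, 0, 0], [-3, 0, 0, 0], [-3, 0, 0, 0], [-2, 0, 0, 0], [-0.5, 0, 0, 0], [0, 0, 0, 0]],
])

```text
clock: 6.35
tool_pos: [0.6103, -0.0964, 0.1479]
orientation: [-140.9, 90.0, 116.7]
force: [-0.1, -0.2, -6.5]
opening: 0.0577
```

>>> move_arm([
  [[0, 0, 0, 0.1], [0, 0, 0, 0.14], [0, 0, 0, 0.14], [0, 0, 0, 0.14], [0, 0, 0, 0.14], [0, 0, 0, 0.14], [0, 0, 0, 0.14], [0, 0, 0, 0.14]],
])

```text
clock: 7.15
tool_pos: [0.609, -0.0965, 0.1454]
orientation: [-15.2, 89.7, -179.8]
force: [-0.5, 0.2, -7.7]
opening: 0.0576
```

>>> move_arm([
  [[0, 0, 0, 0.14], [0, 0, 0, 0.11], [0, 0, 0, 0.03], [0, 0, 0, 0]],
])

```text
clock: 7.55
tool_pos: [0.6097, -0.0965, 0.1464]
orientation: [2.4, 89.8, -177.9]
force: [1.0, 0.7, -6.1]
opening: 0.0579
```

```bash
python3 -c "
from h import *;go([.42,.027,.1437],180)"
```

```text
t 7.55 tcp [ 0.6097 -0.0965  0.1464] zyaw 179.74 spin -0.0046 cm before spin [  0.32 -12.26  19.03] after spin [  0.27 -12.35  18.97] F [ 1.   0.7 -6.1] q6 -9.3 tilt [0.0001 0.003 ] open 0.0579
```

>>> move_arm([
  [[0, -0.8, 1.2, -0.005], [0, -1.6, 2.5, 0], [0, -2.0, 3.1, 0], [0, -2.2, 3.4, 0], [0, -2.2, 3.4, 0], [0, -1.7, 2.6, 0], [0, -1.2, 1.8, 0], [0, -0.7, 1.0, 0]],
])

```text
clock: 8.35
tool_pos: [0.4188, 0.0282, 0.148]
orientation: [-79.2, 90.0, 100.9]
force: [0.4, 0.6, -6.0]
opening: 0.0579
```

>>> move_arm([
  [[0, 0, 0, 0], [0, 0, 0, 0]],
])

```text
clock: 8.55
tool_pos: [0.4213, 0.028, 0.1484]
orientation: [-162.4, 89.9, 17.6]
force: [0.4, 0.8, -6.7]
opening: 0.0578
```

```bash
cat > look.py <<'E'
import sys
from h import *
from plant import snapshot
out=[]
for n in('scene','side'):
    p,d=snapshot(n);np.savez(f'{n}_{sys.argv[1]}.npz',p=p,d=d)
    x,y,w,h=(135,160,133,125) if n=='scene' else (150,130,133,125)
    out.append(cv2.resize(p[y:y+h,x:x+w,::-1],None,fx=3,fy=3,interpolation=cv2.INTER_CUBIC))
cv2.imwrite(f'pics/{sys.argv[1]}.png',np.hstack(out))
E
python3 look.py a; python3 - <<'E'
from h import *
go([.42,.027,.0337],180)
# housing top of held dispenser (about 0.11 higher)
for n in('scene','side'):
    q=np.load(f'{n}_a.npz');P=cloud(n,q['d']);g=q['p'].astype(int).mean(-1);x,y,z=P[...,0],P[...,1],P[...,2]
    m=((x>.37)&(x<.47)&(y>-.06)&(y<.14)&(z>.1)&(z<.24)&(g<130));print(n,m.sum(),np.percentile(P[m],[2,50,98],axis=0).round(3).tolist() if m.any() else '')
E
```

```text
t 8.65 tcp [0.4215 0.0277 0.1481] zyaw 179.96 spin -0.0007 cm before spin [11.44  0.07  0.15] after spin [11.44  0.07  0.15] F [-0.5 -0.8 -6.3] q6 -30.8 tilt [ 0.0001 -0.0002] open 0.0581
scene 1979 [[0.388, -0.03, 0.121], [0.393, 0.013, 0.153], [0.451, 0.107, 0.216]]
side 1469 [[0.378, -0.031, 0.121], [0.421, 0.006, 0.187], [0.463, 0.066, 0.219]]
```

View pics/a.png

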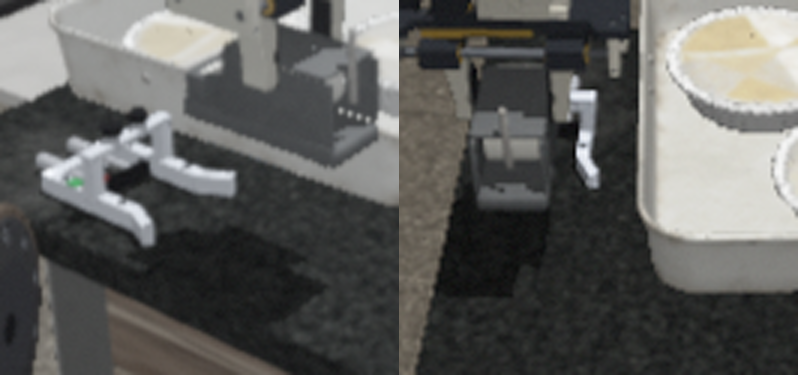

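>>> move_arm([
  [[3, 0, 0.1, 0], [3, 0, 0, 0], [2, 0, 0, 0], [1.5, 0, 0, 0], [1, 0, 0, 0], [0.5, 0, 0, 0], [0.2, 0, 0, 0], [0.1, 0, 0, 0]],
])

```text
clock: 9.45
tool_pos: [0.4205, 0.0279, 0.0354]
orientation: [-163.9, 90.0, 16.1]
force: [0.0, -0.0, -6.8]
opening: 0.0577
```

>>> move_arm([
  [[0, 0, 0, 0], [0, 0, 0, 0]],
])

```text
clock: 9.65
tool_pos: [0.4203, 0.028, 0.0356]
orientation: [-152.2, 89.9, 27.7]
force: [-0.6, 1.0, -6.4]
opening: 0.058
```

```bash
python3 look.py b; python3 - <<'E'
from h import *
go([.42,.027,.0337],180)
for n in('scene','side'):
    q=np.load(f'{n}_b.npz');P=cloud(n,q['d']);g=q['p'].astype(int).mean(-1);x,y,z=P[...,0],P[...,1],P[...,2]
    # visible side wall / top/ toe points
    m=(x>.37)&(x<.47)&(y>-.06)&(y<.135)&(z>.004)&(z<.085);print(n,m.sum(),np.percentile(P[m],[1,50,99],axis=0).round(4).tolist())
    m=(x>.37)&(x<.47)&(y>.05)&(y<.135)&(z>.02)&(z<.06);print(' toe',m.sum(),np.percentile(P[m],[1,50,99],axis=0).round(4).tolist() if m.any() else '')
    m=(x>.38)&(x<.46)&(y>-.05)&(y<.0)&(z>.065)&(z<.08);print(' top',m.sum(),np.percentile(P[m],[1,50,99],axis=0).round(4).tolist() if m.any() else '')
E
```

```text
t 9.75 tcp [0.4202 0.028  0.0355] zyaw 179.95 spin -0.0009 cm before spin [0.18 0.1  0.02] after spin [0.18 0.1  0.02] F [-0.6  0.3 -6. ] q6 -31.0 tilt [-0.0005 -0.0009] open 0.0574
scene 2002 [[0.3732, -0.031, 0.0054], [0.3927, 0.0116, 0.0436], [0.4544, 0.1165, 0.0827]]
 toe 289 [[0.3876, 0.0515, 0.0201], [0.3941, 0.0968, 0.0393], [0.4317, 0.12, 0.0579]]
 top 205 [[0.3874, -0.0293, 0.0652], [0.41, -0.0153, 0.0759], [0.447, -0.0004, 0.0789]]
side 1175 [[0.3778, -0.0313, 0.0049], [0.4207, 0.001, 0.0705], [0.4622, 0.0677, 0.0817]]
 toe 1 [[0.4482, 0.0529, 0.0283], [0.4482, 0.0529, 0.0283], [0.4482, 0.0529, 0.0283]]
 top 168 [[0.392, -0.0294, 0.0675], [0.4217, -0.0159, 0.0752], [0.4486, -0.0009, 0.0786]]
```

View pics/b.png

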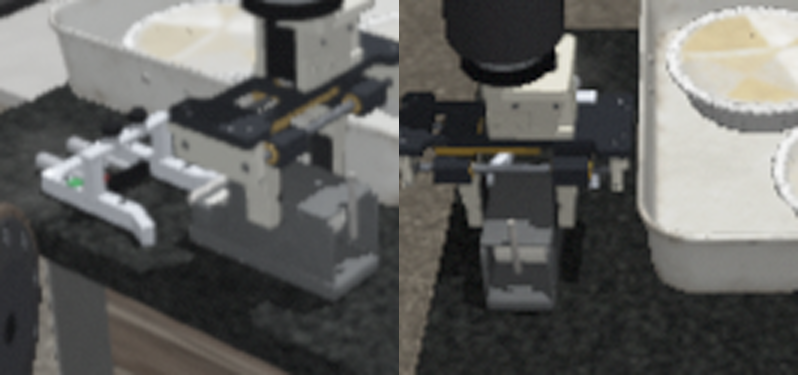

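The dispenser sits just above the counter and in line: its toe is at (200,185) in the left crop, facing the mouth, and its rear faces the side camera. I'll lower the last 2 mm and then slide.

>>> move_arm([
  [[0.1, 0, 0, 0], [0.1, 0, 0, 0], [0, 0, 0, 0]],
])

```text
clock: 10.05
tool_pos: [0.4202, 0.0279, 0.0336]
orientation: [163.8, 90.0, -16.2]
force: [-3.3, 0.2, 4.3]
opening: 0.0578
```

```bash
python3 -c "
from h import *;go([.42,.027,.0337],180)"
```

```text
t 10.05 tcp [0.4202 0.0279 0.0336] zyaw 179.97 spin -0.0006 cm before spin [-0.01  0.09  0.02] after spin [-0.01  0.09  0.02] F [-3.3  0.2  4.3] q6 -31.0 tilt [ 0.0001 -0.0003] open 0.0578
```

>>> move_arm([
  [[-0.03, -0.4, 0, 0], [0, -0.8, 0, 0], [0, -0.8, 0, 0], [0, -0.8, 0, 0], [0, -0.8, 0, 0], [0, -0.4, 0, 0], [0, 0, 0, 0]],
])

```text
clock: 10.75
tool_pos: [0.4201, 0.0683, 0.0336]
orientation: [-161.2, 90.0, 18.8]
force: [-1.8, 1.6, 5.2]
opening: 0.0578
```

```bash
python3 -c "
from h import *;go([.42,.122,.0337],180)"
```

```text
t 10.75 tcp [0.4201 0.0683 0.0336] zyaw 179.99 spin -0.0001 cm before spin [-0.01 -5.37  0.02] after spin [-0.01 -5.37  0.01] F [-1.8  1.6  5.2] q6 -36.0 tilt [-0.0001 -0.0003] open 0.0578
```

Front is now about at the rails' narrow part (y≈0.163). I'll check the lateral fit before going on.

```bash
python3 look.py c; python3 - <<'E'
from h import *
for n in('scene','side'):
    q=np.load(f'{n}_c.npz');P=cloud(n,q['d']);x,y,z=P[...,0],P[...,1],P[...,2]
    m=(x>.38)&(x<.46)&(y>.0)&(y<.05)&(z>.065)&(z<.08);print(n,'top',m.sum(),np.percentile(P[m],[1,99],axis=0).round(4).tolist() if m.any() else '')
    m=(x>.37)&(x<.47)&(y>.12)&(y<.2)&(z>.025)&(z<.046);print(' toe',m.sum(),np.percentile(P[m],[1,50,99],axis=0).round(4).tolist() if m.any() else '')
E
```

```text
scene top 249 [[0.3874, 0.0117, 0.0654], [0.4455, 0.0493, 0.0775]]
 toe 137 [[0.3908, 0.1314, 0.0254], [0.4025, 0.1468, 0.0395], [0.4309, 0.1609, 0.0444]]
side top 204 [[0.391, 0.0105, 0.0656], [0.4484, 0.0497, 0.0778]]
 toe 0
```

View pics/c.png

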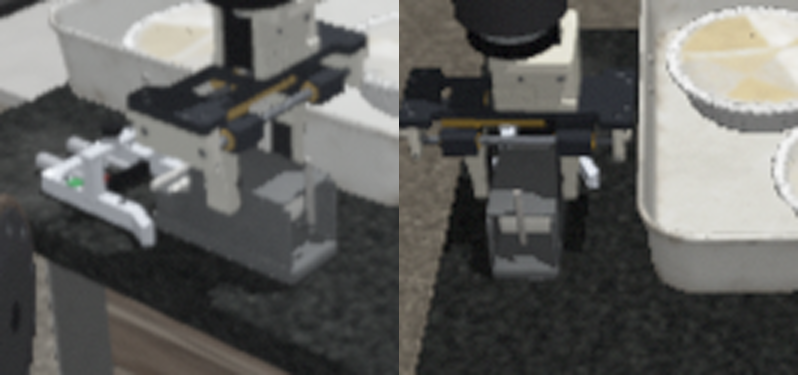

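The toe (170,180 in the left crop) is between the flares, pointed at the black stop (125,180). It is in line, so I'll continue slowly.

>>> move_arm([
  [[0, -0.5, 0, 0], [0, -0.5, 0, 0], [0, -0.5, 0, 0], [0, -0.5, 0, 0], [0, -0.4, 0, 0], [0, 0, 0, 0]],
])

```text
clock: 11.45
tool_pos: [0.4199, 0.0913, 0.0336]
orientation: [75.2, 89.9, -104.8]
force: [-1.0, -3.8, 6.6]
opening: 0.0577
```

>>> move_arm([
  [[0, -0.5, 0, 0], [0, -0.5, 0, 0], [0, -0.5, 0, 0], [0, -0.5, 0, 0], [0, -0.4, 0, 0], [0, 0, 0, 0]],
])

```text
clock: 12.05
tool_pos: [0.4199, 0.1151, 0.0336]
orientation: [69.9, 89.9, -110.2]
force: [-0.5, -4.9, 7.2]
opening: 0.0578
```

```bash
python3 -c "
from h import *;go([.42,.139,.0337],180)"
```

```text
t 12.05 tcp [0.4199 0.1151 0.0336] zyaw 179.96 spin -0.0007 cm before spin [-0.01 -2.39 -0.01] after spin [-0.01 -2.39 -0.01] F [-0.5 -4.9  7.2] q6 -41.6 tilt [0.0012 0.0004] open 0.0578
```

>>> move_arm([
  [[-0.05, -0.3, 0, 0], [0, -0.3, 0, 0], [0, 0, 0, 0], [0, 0, 0, 0]],
])

```text
clock: 12.45
tool_pos: [0.42, 0.122, 0.0337]
orientation: [-66.2, 90.0, 113.8]
force: [-1.0, -0.2, -3.8]
opening: 0.0579
```

>>> move_arm([
  [[0, -0.3, 0, 0], [0, -0.3, 0, 0], [0, 0, 0, 0], [0, 0, 0, 0]],
])

```text
clock: 12.85
tool_pos: [0.42, 0.1282, 0.0337]
orientation: [-98.2, 90.0, 81.8]
force: [-1.4, 0.2, -5.8]
opening: 0.0576
```

```bash
python3 -c "
from h import *;go([.42,.139,.0337],180)"
```

```text
t 12.85 tcp [0.42   0.1282 0.0337] zyaw 179.95 spin -0.0009 cm before spin [ 0.   -1.08  0.  ] after spin [ 0.   -1.08  0.  ] F [-1.4  0.2 -5.8] q6 -42.9 tilt [-0.0004 -0.0001] open 0.0576
```

>>> move_arm([
  [[0.02, -0.2, 0, 0], [0, -0.2, 0, 0], [0, 0, 0, 0], [0, 0, 0, 0]],
])

```text
clock: 13.25
tool_pos: [0.4199, 0.1316, 0.0337]
orientation: [59.7, 90.0, -120.3]
force: [0.0, -3.1, -2.1]
opening: 0.0579
```

```bash
python3 look.py d; python3 -c "
from h import *;go([.42,.139,.0337],180)"
```

```text
t 13.35 tcp [0.4199 0.1316 0.0337] zyaw 179.94 spin -0.0011 cm before spin [-0.   -0.74 -0.  ] after spin [-0.   -0.74 -0.01] F [ 0.4 -3.8 -1.7] q6 -43.3 tilt [0.0002 0.0002] open 0.058
```

View pics/d.png

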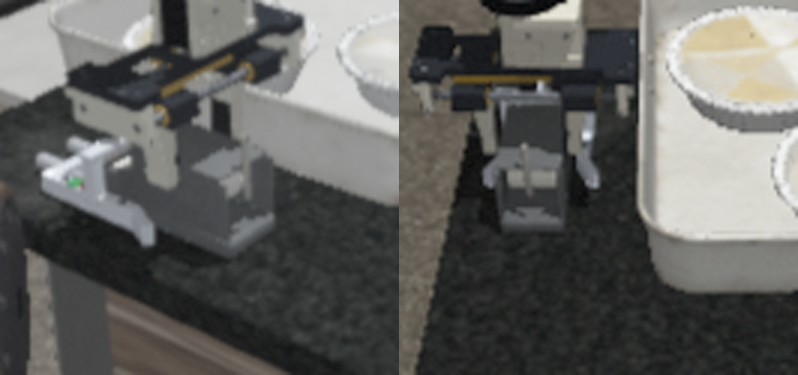

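The toe is under the bridge; the green field (75,183) is visible, but the pointer isn't clearly over it yet. I'll push on in small steps and watch the force.

>>> move_arm([
  [[0, -0.2, 0, 0], [0, -0.2, 0, 0], [0, 0, 0, 0], [0, 0, 0, 0]],
])

```text
clock: 13.75
tool_pos: [0.4199, 0.1354, 0.0337]
orientation: [61.8, 90.0, -118.3]
force: [0.1, -5.1, -1.3]
opening: 0.0576
```

>>> move_arm([
  [[0, -0.2, 0, 0], [0, -0.2, 0, 0], [0, 0, 0, 0], [0, 0, 0, 0]],
])

```text
clock: 14.15
tool_pos: [0.4198, 0.139, 0.0337]
orientation: [65.5, 89.9, -114.6]
force: [0.1, -7.3, -0.9]
opening: 0.058
```

```bash
python3 - <<'E'
from h import *
from plant import snapshot
go([.42,.144,.0337],180)
p,d=snapshot('scene');P=cloud('scene',d);np.savez('scene_e.npz',p=p,d=d)
q=np.load('scene0.npz')
for nm,p,P in(('start',q['p'],cloud('scene',q['d'])),('now',p,P)):
    c=p.astype(int)[195:250,135:195];m=(c[...,0]>c[...,1]+40);g=(c[...,1]>c[...,0]+30)
    for k,w in(('red',m),('green',g)):
        v,u=np.nonzero(w)
        if len(u): print(nm,k,len(u),'px',u.mean()+135,v.mean()+195,'on z=.02:',plane('scene',u.mean()+135,v.mean()+195,.020).round(4))
E
```

```text
t 14.15 tcp [0.4198 0.139  0.0337] zyaw 179.92 spin -0.0013 cm before spin [-0.   -0.5  -0.02] after spin [-0.   -0.5  -0.02] F [ 0.1 -7.3 -0.9] q6 -44.2 tilt [0.0011 0.0005] open 0.058
start green 14 px 159.78571428571428 220.14285714285714 on z=.02: [0.384  0.2394 0.02  ]
now red 1 px 161.0 220.0 on z=.02: [0.3864 0.2375 0.02  ]
now green 5 px 158.2 220.0 on z=.02: [0.3822 0.2432 0.02  ]
```

>>> move_arm([
  [[0, -0.2, 0, 0], [0, -0.2, 0, 0], [0, 0, 0, 0], [0, 0, 0, 0]],
])

```text
clock: 14.6
tool_pos: [0.4198, 0.1427, 0.0337]
orientation: [67.7, 89.9, -112.4]
force: [2.2, -9.7, 0.1]
opening: 0.0578
```

```bash
python3 - <<'E'
from h import *
from plant import snapshot
go([.42,.144,.0337],180)
q=np.load('scene0.npz');e=np.load('scene_e.npz');p,d=snapshot('scene');n=[q['p'],e['p'],p]
P=cloud('scene',d);x,y,z=P[...,0],P[...,1],P[...,2]
c=p.astype(int)[205:235,145:180]
for v,u in np.argwhere((c[...,0]>c[...,1]+30)):print('red px',u+145,v+205,plane('scene',u+145,v+205,.020).round(4))
m=(x>.38)&(x<.47)&(y>.06)&(y<.135)&(z>.064)&(z<.08);print('housing top',m.sum(),np.percentile(P[m],[1,50,99],axis=0).round(4).tolist() if m.any() else '')
m=(x>.39)&(x<.47)&(y>.04)&(y<.12)&(z>.085)&(z<.105);print('tab',m.sum(),P[m].mean(0).round(4) if m.any() else '')
o=[cv2.resize(k[195:240,140:185,::-1],None,fx=6,fy=6,interpolation=cv2.INTER_CUBIC) for k in (q['p'],e['p'],p)]
cv2.imwrite('pics/f.png',np.hstack(o))
E
```

```text
t 14.6 tcp [0.4198 0.1427 0.0337] zyaw 179.91 spin -0.0015 cm before spin [ 0.   -0.13 -0.02] after spin [ 0.   -0.13 -0.02] F [ 2.2 -9.7  0.1] q6 -44.6 tilt [0.0016 0.0007] open 0.0578
red px 160 219 [0.3884 0.2433 0.02  ]
red px 161 219 [0.3899 0.2413 0.02  ]
red px 160 220 [0.3849 0.2395 0.02  ]
housing top 332 [[0.3811, 0.0851, 0.0643], [0.4114, 0.1113, 0.0744], [0.4596, 0.1345, 0.0787]]
tab 17 [0.4163 0.0884 0.0949]
```

View pics/f.png

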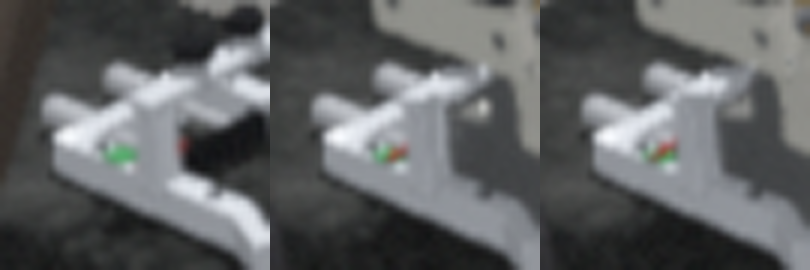

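The red pointer moved from right of the post (start) to (660,148), over the green field (648–675,155). Force is 9.7 N including friction. I'll hold.

>>> move_arm([
  [[0, 0, 0, 0], [0, 0, 0, 0], [0, 0, 0, 0], [0, 0, 0, 0], [0, 0, 0, 0], [0, 0, 0, 0], [0, 0, 0, 0], [0, 0, 0, 0]],
])

```text
clock: 15.45
tool_pos: [0.4198, 0.1427, 0.0338]
orientation: [67.9, 89.9, -112.2]
force: [0.7, -9.4, 0.7]
opening: 0.0576
```

>>> move_arm([
  [[0, 0, 0, 0], [0, 0, 0, 0], [0, 0, 0, 0], [0, 0, 0, 0], [0, 0, 0, 0], [0, 0, 0, 0], [0, 0, 0, 0], [0, 0, 0, 0]],
])

```text
clock: 16.25
tool_pos: [0.4198, 0.1427, 0.0337]
orientation: [67.8, 89.9, -112.3]
force: [2.1, -8.5, 0.3]
opening: 0.058
```

>>> move_arm([
  [[0, 0, 0, 0], [0, 0, 0, 0], [0, 0, 0, 0], [0, 0, 0, 0], [0, 0, 0, 0], [0, 0, 0, 0], [0, 0, 0, 0], [0, 0, 0, 0]],
])

```text
clock: 17.05
tool_pos: [0.4198, 0.1427, 0.0337]
orientation: [67.0, 89.9, -113.1]
force: [2.6, -9.0, 0.3]
opening: 0.0576
```

>>> move_arm([
  [[0, 0, 0, 0], [0, 0, 0, 0], [0, 0, 0, 0], [0, 0, 0, 0], [0, 0, 0, 0], [0, 0, 0, 0], [0, 0, 0, 0], [0, 0, 0, 0]],
])

```text
clock: 17.85
tool_pos: [0.4198, 0.1427, 0.0337]
orientation: [66.0, 89.9, -114.1]
force: [2.0, -8.3, -0.3]
opening: 0.0577
```

```bash
python3 look.py g; python3 - <<'E'
from h import *
go([.42,.144,.0337],180)
p=np.load('scene_g.npz')['p'].astype(int);c=p[205:235,145:180]
for v,u in np.argwhere((c[...,0]>c[...,1]+30)):print('red px',u+145,v+205)
for n in('scene','side'):
  for t in('0','g'):
    f=np.load(n+('0.npz' if t=='0' else '_g.npz'));P=cloud(n,f['d']);x,y,z=P[...,0],P[...,1],P[...,2];g=f['p'].mean(-1)
    for nm,b,h in(('timer',(.37,.47,-.225,-.12),.025),('pen',(.735,.79,-.22,-.07),.008)):
        m=(x>b[0])&(x<b[1])&(y>b[2])&(y<b[3])&(z>h)&(z<.05);print(n,t,nm,m.sum(),P[m].mean(0).round(4))
# tilt: top plane of housing in side view
f=np.load('side_g.npz');P=cloud('side',f['d']);x,y,z=P[...,0],P[...,1],P[...,2]
m=(x>.395)&(x<.445)&(y>.088)&(y<.12)&(z>.066)&(z<.082)
A=np.c_[x[m],y[m],np.ones(m.sum())];print('top plane',m.sum(),np.linalg.lstsq(A,z[m],rcond=None)[0].round(4))
E
```

```text
t 17.95 tcp [0.4198 0.1427 0.0337] zyaw 179.91 spin -0.0015 cm before spin [ 0.   -0.13 -0.02] after spin [ 0.   -0.13 -0.02] F [ 2.4 -9.  -0.1] q6 -44.6 tilt [0.0015 0.0007] open 0.0576
red px 160 219
red px 161 219
red px 160 220
scene 0 timer 424 [ 0.4195 -0.1663  0.0337]
scene 0 pen 189 [ 0.7608 -0.1309  0.0146]
scene g timer 431 [ 0.4191 -0.1658  0.0334]
scene g pen 202 [ 0.7609 -0.1288  0.0144]
side 0 timer 358 [ 0.4288 -0.1681  0.0347]
side 0 pen 232 [ 0.7656 -0.1314  0.0149]
side g timer 360 [ 0.4289 -0.1685  0.0348]
side g pen 230 [ 0.7657 -0.1313  0.0148]
top plane 129 [0.0042 0.0262 0.0697]
```

```bash
python3 -c "
from plant import close_job
print(close_job())"
```

```text
the job is handed in; nothing more can be done
None
```

I gripped the dispenser across its housing walls and set it down in front of the dock's mouth. I then slid it toe first under the bridge, pushed the stop back, and handed the job in still holding and pushing. The hand-in reported no verdict.

**Hold:** I held it for about 3.3 s with no measurable movement at the tool. The red pointer stayed over the green field.

**Push force:** The wrist measured 8.3 to 9.7 N along the push, including some friction on the counter.

**Stop travel:** I could not read it directly. The pointer image suggests about 17 mm. Force less estimated friction suggests about 15 mm. Both are inside the 10 to 24 mm band.

**Alignment:** The tool was within 0.1° of my estimate of the dock's axis and within about 1 mm of the lane's middle. The dispenser stood flat: its housing top sloped about 0.026 rad in noisy depth data, against a limit of 0.08.

**Bystanders:** The timer and the pen stayed where they were, to within about 2 mm of measurement noise.

**Two things disagreed slightly:**
- The stop made contact about 5 mm further in than I first estimated, so I set the push by pointer and force instead.
- A steady sideways force of about 2 N remained during the hold, probably from light contact with a rail.

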